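# Set the drive trimmer to its mark with the tuning tool

### The arm

A 6-joint arm with a two-finger parallel gripper is mounted at the origin on a cart in front of the work surface, level with it; the furniture and walls round the work are solid. World frame = base frame: x ahead of the robot, y to its left, z up, the work surface at z = 0. Lengths are in m, angles in rad, forces in N, time in s.
With the tool pointing down it reaches from about 0.425 to 0.95 m from the base axis. Payload 3.5 kg.
Tool frame: the origin (TCP) lies at the very end of the fingers, on their centre line; the grasp point (between the pads) lies 19 mm behind it (bot.tcp_to_grasp is the distance from the TCP to the grasp point, in m); z points along the fingers, y is the line along which they close (so a half turn about z gives the same grasp; the last joint's range is limited). The gripper opens to 85 mm and grips with 20 to 120 N. Pads are 22 mm wide; open, the fingers measure 114 mm over their backs; the gripper's body (76 mm by 85 mm) begins 54 mm behind the grasp point. The pads swing forward as they close: fully open they stand 13 mm farther back than shut.
Start: joints at [0.988, 0.286, 1.577, -0, 1.279, -0.15], TCP at [0.283, 0.613, 0.231] pointing down, gripper open.
Joint ranges: [-2.77, 2.77], [-0.9, 2.22], [0.21, 2.48], [-1.53, 4.67], [0.24, 2.81], [-2.84, 2.84]. Speed limits (rad/s): [2.79, 2.79, 3.14, 3.14, 3.14, 3.14].

### API

Orientations are given as a rotation vector (axis times angle).
In Python, from rig import bot gives the robot as it stands.
- The arm moves only by the tool arm_command, never from a script. Its argument "targets" is a list of rows, each a list of 7 numbers: the turn, a rotation vector about the tool's x, y, z normalised to -1 to 1, where 1 is 180 degrees, then the shift along the tool's x, y, z normalised to -1 to 1, where 1 is 400 mm, then the closure, from -1 (fully open) to 1 (shut), so that 0 is half open. In form: [[wx, wy, wz, tx, ty, tz, fingers], ...]. A call has 1 to 10 rows; each row shifts and turns the commanded pose from where the row before left it, along the tool's axes as they then stand; what a row does not reach is not made up. A row lasts 1/10 s, in which the tool goes at most 50 mm and 8.59 degrees, less where a joint would pass 70% of its speed; a pose out of reach is approached as far as the arm can. A call with a number of a shift or a turn outside -1 to 1 is refused whole. A call with a gripper value outside its range is refused whole. The fingers move at their own pace and stop on an object; "newtons" is the grip in N (left out, the last holds). Time passes only in rows, so rows that do not move let the fingers close. It gives the time, the measured TCP pose, the force, the opening and the grip force at its end, in the units of the state.
- bot.get_state(): the state, without advancing time (a new reading comes with each control period).
- bot.get_image(name): name is "scene" or "top" or "wrist"; returns (picture, depth): 400x640x3 uint8, blue, green, red; 400x640 float32, m along the optical axis (not along the pixel's ray), 0 where there is no reading.
- bot.get_calibration(name): a dict with "fov_y" (degrees; the focal length in pixels is half the picture's height over the tangent of half this angle, whatever the lens; pixels are square), "cx", "cy" (the principal point, pixels), "view" (4x4, takes a point from world to camera coordinates). Camera axes: x right, y down, z forward; pixel columns grow to the right and rows downward; lengths in m; the calibration is good to about 2 mm. A picture is of the moment at which its call begins: read the wrist's pose just before it. get_calibration takes no time and is no camera call; for the wrist camera it gives the pose at the moment of the call.
- bot.sign_off(): hands the job in; it is judged then, once.
Trained networks look in the newest picture that a camera, given by its name, has taken for a name from the list of things; names that differ only in an ending like _2 or _b are one class to them, and where a whole thing is asked for, a point or a joint stands for the part that bears it (a point fixed in the world has none). Each returns a list of dicts, best first, with "score" (0 to 1); they miss things now and then, are a little off and sometimes report something else, mostly with a low value. They report only what shows in the picture. A call takes as long as a camera call. They do not tell look-alikes from the thing itself.
- bot.boxes_of(camera, target): "centre" ([x, y, z] in m, in the coordinates of the camera as it stood for that picture, good to about 4 mm: the middle of the surface that is visible of it).
- bot.outline_of(camera, target): "mask" (400x640 bool, what is visible of it).
- bot.mark_of(camera, target): "centre" ([x, y, z] in m, in the coordinates of the camera as it stood for that picture, good to about 4 mm: a listed point, or the origin of a listed thing).
The state is a dict: "time_s": time; "q": joint angles; "qd": joint speeds; "joint_efforts": joint torques, N m; "tool_pos": TCP position; "orientation": TCP orientation; "force": force on the tool from outside, world axes, zero at the start; "torque": the same for the moment, N m; "width": finger opening in m; "grip_force": force on a finger pad.
Only numpy, scipy, OpenCV 4.12 (cv2) and the standard library are available. Lean on these libraries where they do the work, as an engineer would, in place of code of your own. Each camera call takes 0.05 s, during which the arm holds its last target. There are 200 camera calls.

### The job

Two grey control modules stand on the bench; set the slotted trimmer screw of the one whose screw is surrounded by a scale ring. Take the plastic tuning tool out of its wooden stand, put its blade into the screw's slot and turn the screw until its pointer points at the raised mark on the ring, within the width of the mark (touch that module with the tool only, not with the fingers). Then put the tool back into its stand, standing upright with its flange down on the wood, and leave the other module's trimmer and the things lying around as they are.

Things in the scene. Friction and masses are not known exactly. Their poses are not given: they have to be found in the camera images.
- tuning_tool: loose plastic tuning tool, 60 g, 101 mm long, upright in the stand at any yaw, blade down (tip 8 mm above the bench). Origin at the middle of the blade's tip; z up the tool to the handle. Blade 16 mm wide along x, 3 mm thick along y, 12 mm long, tip rounded; then a round shaft 16 mm across; flange 32 mm across, 44 to 49 mm from the tip, resting on the stand; square handle above
- tool_handle (a point): middle of the tool's handle, 75 mm above the blade's tip on the tool's axis; axes as the tool's. The grey handle is 18 x 18 mm square, 49 to 101 mm from the tip, its faces square to the tool's x and y (x along the blade's width)
- tool_stand: fixed wooden block 64 x 64 mm, 52 mm high, with one vertical through hole 22 mm across in the middle, in which the tool stands. Origin at the centre of its underside on the bench, z up
- drive_module: fixed grey control module 100 x 100 mm, 40 mm high, with aluminium top plate and a short black cable gland on its +x side; the module whose trimmer is to be set. Origin at the centre of its underside, z up. The trimmer screw stands in the centre of the top
- drive_slot (a point): mouth of the drive module's slot: on the screw's axis at the top of the brass head, 56 mm above the bench; turns with the screw. x along the slot towards the pointer, z up. Head 36 mm across; the straight slot runs right across it, 10 mm deep and 4.6 mm wide, flaring over the top 4 mm to 8.6 mm at the mouth; the tool's blade has about 0.1 rad of play in it
- drive_pointer (a point): point of the drive screw's pointer, a triangular brass nose low on one side of the head in line with the slot, 26.5 mm from the axis, 45 mm above the bench. The screw turns about the vertical with light friction (about 0.03 N m), stays where it is left, and has end stops 1.7 rad either side of the module's +x direction
- scale_ring: fixed aluminium ring round the drive screw, 62 to 84 mm across, 3 mm high, with one raised dark mark 8 mm wide, 9 mm high, 30 to 42 mm from the axis, and thin ticks to both sides. Origin on the screw's axis, 40 mm above the bench; x points at the mark, z up. At the start the mark lies 0.5 to 1.4 rad clockwise (from above) of the pointer
- plain_module: second fixed control module, the same casing and the same slotted brass screw but with no ring round it; to be left alone. Origin at the centre of its underside. It may stand left or right of the other
- plain_pointer (a point): point of the plain module's screw pointer, 26.5 mm from that screw's axis, 45 mm above the bench
- carpenter_pencil: flat red pencil about 172 mm long, 14 x 8 mm, loose on the bench between the modules; origin near its middle, on its underside
- coaster: loose plywood disc 90 mm across, 12 mm thick; origin at the centre of its underside
- wooden_knob: loose turned wooden knob, 39 mm across, 37 mm high; origin at the centre of its underside
- tape_roll: loose roll of masking tape 108 mm across, 38 mm high; origin at the centre of its underside
- filler_tin: loose tin 65 mm across, 62 mm high; origin at the centre of its underside
- sanding_block: loose sanding block 61 x 117 x 35 mm; origin at the centre of its underside
Mind the look-alikes: they are no part of the job. There is more than one size of the tuning_tool; the job needs the middle-sized.

How it is judged:
On the way:
1. the tool's blade is in the slot of the drive module's screw (tip at least 4.5 mm below the slot's mouth, within 7 mm of the axis) (z of tuning_tool in the frame of drive_slot below -0.0045 m and horizontal distance between tuning_tool and drive_slot below 0.007 m), for 0.2 s.
At the end, for the whole second after the job is handed in: The drive trimmer's pointer points at the ring's mark within its width (0.14 rad either side of its middle), and the tuning tool stands released and at rest in the stand's hole, upright (within 0.08 rad), blade down, its flange within 3 mm of the wood (angle between the x axis of drive_slot and the x axis of scale_ring, either way round below 0.14 rad and horizontal distance between tuning_tool and tool_stand below 0.008 m and z of tuning_tool in the frame of tool_stand below 0.011 m and angle between tuning_tool's own z axis and vertical below 0.08 rad and linear speed of tuning_tool below 0.02 m/s); the robot touches nothing.
It fails at once if the other module's trimmer is turned (pointer moved by more than 4 mm) (distance of plain_pointer from where it was at the start of the episode above 0.004 m).
It fails at once if the fingers touch the drive module or its screw (contact force between the fingers and drive_module above 1 N).
It fails at once if one of the things lying around is moved by more than 20 mm (distance of any of carpenter_pencil, coaster, wooden_knob, tape_roll, filler_tin, sanding_block from where it was at the start of the episode above 0.02 m).
It also fails if it takes over 48 s, if anything falls off the work surface, if the arm or the gripper's body presses on something with over 40 N, if the wrist force passes 120 N, or if a joint passes its speed limit or range.

## Working session

There is one attempt and no reset: what is moved stays moved. The work goes in short steps, Python scripts to look and compute and a tool call to move; the robot and the scene stay as the last step left them, time stands still between calls to the robot, and variables do not carry over. Pictures are saved under pics/ and viewed, at most 12 in all, crops included, and the job is handed in when it is done.

Besides the shell and the picture viewer there is one more tool, called by a JSON object that holds its "api" and its "payload". arm_command: Moves the arm, as the interface text tells. Its arguments: {"type":"object","properties":{"targets":{"type":"array","items":{"type":"array","items":{"type":"number","minimum":-1,"maximum":1}}},"newtons":{"type":"number"}},"required":["targets"]}

```bash
mkdir -p pics; cat > h.py <<'E'
from rig import bot
import numpy as np, cv2
from scipy.spatial.transform import Rotation as R
def cal(n):
    c=bot.get_calibration(n); f=200/np.tan(np.radians(c['fov_y'])/2); return f,c['cx'],c['cy'],np.array(c['view'])
def w(n,p):
    V=cal(n)[3]; return (np.linalg.inv(V)@np.r_[p,1])[:3]
def px(n,P):
    f,cx,cy,V=cal(n); p=V@np.r_[P,1]; return np.round([cx+f*p[0]/p[2],cy+f*p[1]/p[2]])
def cloud(n,d):
    f,cx,cy,V=cal(n); v,u=np.mgrid[:400,:640]; P=np.stack([(u-cx)/f*d,(v-cy)/f*d,d,np.ones_like(d)],-1)
    return (P@np.linalg.inv(V).T)[...,:3]
E
python3 - <<'E'
from h import *
a,d=bot.get_image('top'); cv2.imwrite('pics/top.png',a)
b,d2=bot.get_image('scene'); cv2.imwrite('pics/scene.png',b)
for n in ['top','scene']:
  for t in ['tuning_tool','tool_handle','tool_stand','drive_module','drive_slot','drive_pointer','scale_ring','plain_module','plain_pointer']:
    for r in bot.mark_of(n,t)[:4]:
      P=w(n,r['centre']); print(n,t,round(r['score'],2),P.round(3),px(n,P))
print(bot.get_state()['time_s'])
E
```

```text
top tuning_tool 0.74 [ 0.417 -0.304 -0.001] [367. 291.]
top tuning_tool 0.62 [ 0.419 -0.135  0.001] [292. 289.]
top tuning_tool 0.61 [ 0.455 -0.027  0.01 ] [244. 271.]
top tuning_tool 0.44 [ 0.488 -0.153  0.002] [301. 257.]
top tool_handle 0.72 [ 0.423 -0.138  0.101] [291. 290.]
top tool_handle 0.61 [ 0.485 -0.154  0.059] [301. 259.]
top tool_handle 0.58 [ 0.456 -0.026  0.084] [238. 272.]
top tool_stand 0.7 [ 0.458 -0.023  0.001] [243. 270.]
top drive_module 0.64 [ 0.608 -0.214 -0.003] [329. 206.]
top drive_module 0.56 [ 0.769 -0.202 -0.003] [325. 138.]
top drive_slot 0.79 [ 0.61  -0.212  0.056] [329. 202.]
top drive_slot 0.51 [0.631 0.054 0.042] [209. 190.]
top scale_ring 0.88 [ 0.61  -0.216  0.039] [331. 203.]
top plain_module 0.7 [ 0.456 -0.026  0.01 ] [243. 271.]
top plain_module 0.66 [ 0.457 -0.027  0.085] [239. 271.]
top plain_module 0.57 [ 0.612  0.033 -0.002] [222. 201.]
top plain_pointer 0.79 [0.632 0.052 0.044] [209. 189.]
scene tuning_tool 0.87 [ 0.423 -0.135 -0.001] [375. 289.]
scene tuning_tool 0.66 [ 0.488 -0.153  0.001] [355. 268.]
scene tuning_tool 0.58 [ 0.465 -0.024  0.01 ] [318. 304.]
scene tool_handle 0.74 [ 0.491 -0.15   0.053] [355. 248.]
scene tool_handle 0.66 [ 0.461 -0.025  0.083] [321. 274.]
scene tool_stand 0.81 [ 0.456 -0.021  0.002] [320. 310.]
scene tool_stand 0.29 [ 0.638 -0.207  0.046] [322. 210.]
scene drive_module 0.56 [ 0.614 -0.213 -0.003] [331. 230.]
scene drive_slot 0.52 [ 0.613 -0.214  0.054] [332. 210.]
scene drive_slot 0.4 [0.618 0.032 0.   ] [242. 279.]
scene drive_pointer 0.6 [ 0.634 -0.106 -0.001] [290. 246.]
scene drive_pointer 0.59 [ 0.641 -0.207  0.044] [321. 210.]
scene drive_pointer 0.53 [0.633 0.054 0.042] [226. 265.]
scene scale_ring 0.72 [ 0.611 -0.214  0.036] [333. 217.]
scene plain_module 0.72 [0.619 0.032 0.   ] [242. 279.]
scene plain_pointer 0.89 [0.633 0.056 0.041] [225. 265.]
scene plain_pointer 0.67 [ 0.425 -0.303 -0.004] [422. 251.]
1.0
```

View pics/top.png

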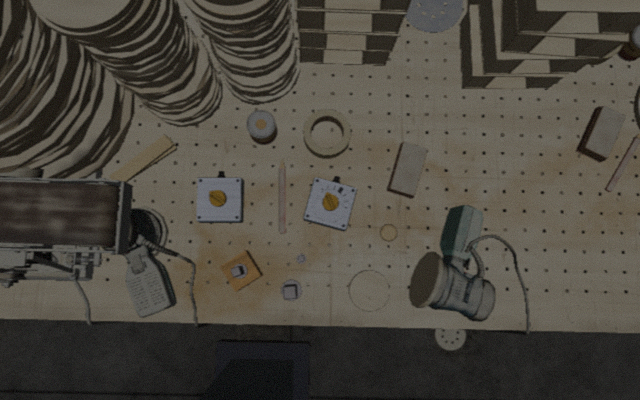

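View pics/scene.png

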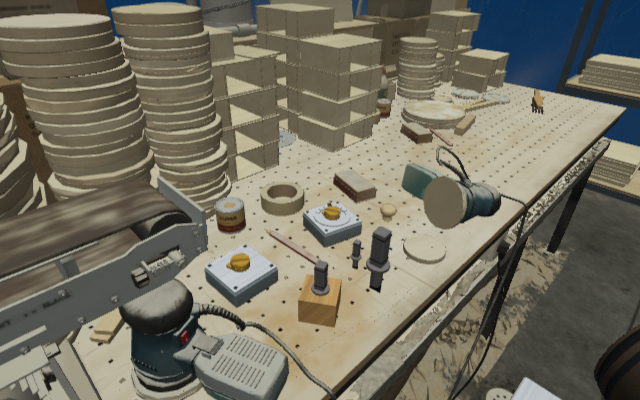

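The scene shows three tuning tools: the large one loose at scene (378,258), the small one loose at (357,254), and one in the wooden stand at (320,290). The one in the stand fits, since it's middle-sized and standing in the hole. The ringed module is at top (330,203), with the mark near (341,190). The plain module is at (219,200).

```bash
python3 - <<'E'
from h import *
a,d=bot.get_image('top'); P=cloud('top',d)
b=cv2.imread('pics/scene.png')
i=cv2.resize(a[165:315,190:370],None,fx=4.4,fy=3.9*4.4/3.9,interpolation=3)
j=cv2.resize(b[190:330,290:410],None,fx=2,fy=2)
i=i[:600]; i[:280,-240:]=i[:280,-240:] 
cv2.imwrite('pics/c.png',np.clip(i[:600]*1.6,0,255).astype(np.uint8))
s=bot.get_state(); print(s['tool_pos'],s['orientation'],R.from_rotvec(s['orientation']).as_matrix().round(3))
# height map max, 0.1 cells
for x in np.arange(.2,.9,.1):
  r=[]
  for y in np.arange(.7,-.5,-.1):
    m=(abs(P[...,0]-x)<.05)&(abs(P[...,1]-y)<.05)&(d>0)
    r.append('%5.2f'%P[...,2][m].max() if m.any() else '  -- ')
  print('%.1f'%x,*r)
E
```

```text
[0.28306808 0.61275864 0.23131884] [-6.74533213e-01 -3.06831106e+00  4.55086137e-05] [[-0.908  0.419 -0.   ]
 [ 0.419  0.908 -0.   ]
 [ 0.    -0.    -1.   ]]
0.2 -0.84 -0.84 -0.84 -0.84 -0.84 -0.75 -0.74 -0.74 -0.74 -0.74 -0.84 -0.84
0.3   --    --   0.00  0.00  0.01  0.00  0.01  0.00  0.00  0.00  0.01  0.00
0.4   --    --   0.02  0.14  0.07  0.09  0.09  0.11  0.14  0.07  0.02  0.13
0.5   --    --   0.03  0.23  0.29  0.29  0.28  0.11  0.07  0.07  0.04  0.12
0.6   --    --    --   0.26  0.29  0.29  0.28  0.06  0.01  0.06  0.05  0.04
0.7   --    --    --   0.28  0.41  0.13  0.04  0.06  0.06  0.05  0.04  0.04
0.8   --    --    --    --   0.43  0.45  0.45  0.42  0.41  0.04  0.04  0.03
```

View pics/c.png

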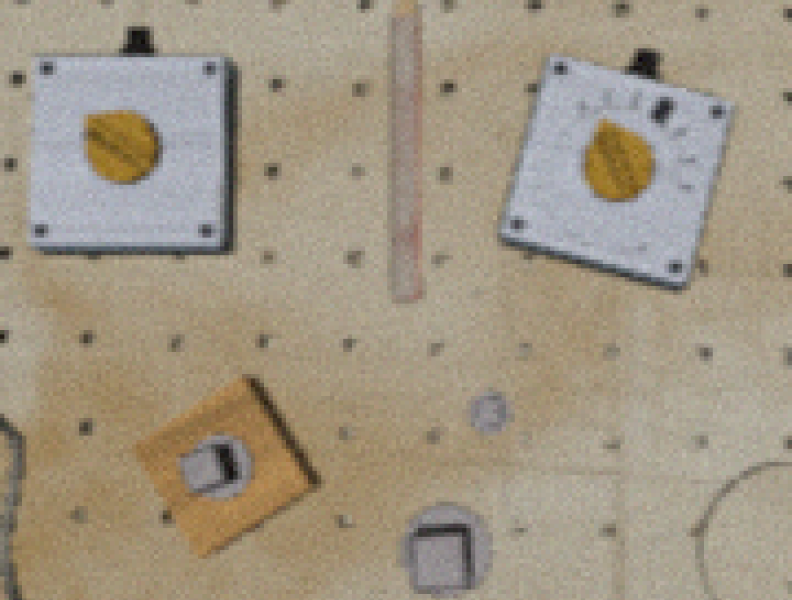

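The crop confirms it: the tool in the stand (crop 215,465) is square-handled and middle-sized. The ringed module has its pointer at about (602,125) and its mark at (663,110), so the mark is clockwise of the pointer. I'll raise the arm over the machine and then go to a viewing point.

{"api": "arm_command", "payload": {"targets": [[0,0,0,0,0,-0.125,-1],[0,0,0,0,0,-0.125,-1],[0,0,0,0,0,-0.125,-1],[0,0,0,-0.04,-0.04,-0.05,-1],[0,0,0,-0.083,-0.088,0,-1],[0,0,0,-0.083,-0.088,0,-1],[0,0,0,-0.083,-0.088,0,-1],[0,0,0,-0.083,-0.088,0,-1],[0,0,0,-0.083,-0.088,0,-1],[0,0,0,-0.083,-0.088,0,-1]]}}

```text
time_s: 2.05
tool_pos: [0.3832, 0.3144, 0.4016]
orientation: [0.674, 3.068, 0.001]
force: [0.5, 0.5, -0.4]
width: 0.0853
grip_force: 0.0
```

{"api": "arm_command", "payload": {"targets": [[0,0,0,-0.083,-0.088,0,-1],[0,0,0,-0.083,-0.088,0,-1],[0,0,0,-0.083,-0.088,0,-1],[0,0,0,-0.083,-0.088,0,-1],[0,0,0,-0.083,-0.088,0,-1],[0,0,0,-0.083,-0.088,0,-1],[0,0,0,-0.083,-0.088,0,-1],[0,0,0,-0.083,-0.088,0,-1],[0,0,0,-0.083,-0.088,0,-1],[0,0,0,0,0,0,-1]]}}

```text
time_s: 3.05
tool_pos: [0.5222, -0.1016, 0.4001]
orientation: [-0.684, -3.065, 0.002]
force: [-0.0, -1.0, -0.4]
width: 0.0852
grip_force: 0.0
```

```bash
python3 - <<'E'
from h import *
s=bot.get_state(); print(s['time_s'],s['tool_pos'],np.round(s['q'],2),R.from_rotvec(s['orientation']).as_matrix().round(3))
a,d=bot.get_image('wrist'); cv2.imwrite('pics/w1.png',a); np.save('w1d.npy',d)
for t in ['tuning_tool','tool_handle','tool_stand','drive_slot','drive_pointer','scale_ring']:
    for r in bot.mark_of('wrist',t)[:3]:
      P=w('wrist',r['centre']); print(t,round(r['score'],2),P.round(4),px('wrist',P))
print(np.linalg.inv(cal('wrist')[3]).round(3))
E
```

```text
3.05 [ 0.52217262 -0.10159928  0.40012361] [-0.38 -0.11  1.7  -0.    1.55 -1.51] [[-0.905  0.425 -0.002]
 [ 0.425  0.905 -0.001]
 [ 0.001 -0.002 -1.   ]]
tuning_tool 0.89 [ 0.4605 -0.0197  0.0064] [350.  87.]
tuning_tool 0.88 [ 0.4242 -0.1284 -0.0008] [275.  96.]
tuning_tool 0.61 [ 0.4861 -0.1446  0.0005] [283. 137.]
tool_handle 0.89 [ 0.4242 -0.1307  0.1059] [261.  95.]
tool_handle 0.74 [ 0.4566 -0.0165  0.0823] [356.  81.]
tool_handle 0.47 [ 0.4876 -0.1433  0.0541] [280. 142.]
tool_stand 0.86 [ 0.4578 -0.0174  0.0056] [350.  85.]
drive_slot 0.91 [ 0.6163 -0.2087  0.0601] [279. 238.]
drive_slot 0.22 [ 0.7728 -0.195   0.0045] [328. 297.]
drive_pointer 0.94 [ 0.6378 -0.198   0.0439] [292. 243.]
scale_ring 0.33 [ 0.4267 -0.2993  0.0007] [178. 144.]
[[ 0.417  0.876  0.243  0.461]
 [ 0.909 -0.402 -0.112 -0.067]
 [-0.001  0.268 -0.964  0.545]
 [ 0.     0.     0.     1.   ]]
```

View pics/w1.png

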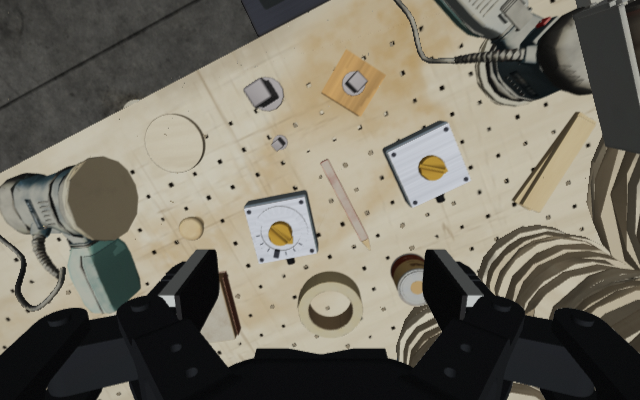

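The wrist view shows the stand tool at (355,80) and the ringed screw at (280,235), with its mark at about (277,255). Next I'll go over the stand and turn the gripper to the handle.

{"api": "arm_command", "payload": {"targets": [[0,0,0,0.0586,0.0277,0.107,-1],[0,0,0,0.0586,0.0277,0.107,-1],[0,0,0,0.0586,0.0277,0.107,-1],[0,0,0,0.0586,0.0277,0.107,-1],[0,0,-0.0445,0,0,0,-1],[0,0,-0.0445,0,0,0,-1],[0,0,-0.0445,0,0,0,-1],[0,0,-0.0445,0,0,0,-1],[0,0,-0.0445,0,0,0,-1],[0,0,-0.0445,0,0,0,-1]]}}

```text
time_s: 4.4
tool_pos: [0.4549, -0.0162, 0.2307]
orientation: [-0.645, 3.074, -0.001]
force: [-0.3, -0.3, -0.9]
width: 0.0857
grip_force: 0.0
```

{"api": "arm_command", "payload": {"targets": [[0,0,0,0,0,0,-1],[0,0,0,0,0,0,-1]]}}

```text
time_s: 4.6
tool_pos: [0.455, -0.0165, 0.2306]
orientation: [-0.631, 3.077, -0.0]
force: [-0.7, 0.0, -0.3]
width: 0.0853
grip_force: 0.0
```

```bash
python3 - <<'E'
from h import *
s=bot.get_state(); M=R.from_rotvec(s['orientation']).as_matrix(); print(s['time_s'],s['tool_pos'],np.round(s['q'],2),M.round(3), np.degrees(np.arctan2(M[1,1],M[0,1])))
a,d=bot.get_image('wrist'); cv2.imwrite('pics/w2.png',a); P=cloud('wrist',d)
for lo,hi in ((.095,.125),(.05,.06),(.045,.06)):
  m=(P[...,2]>lo)&(P[...,2]<hi)&(np.hypot(P[...,0]-.458,P[...,1]+.022)<.06)
  Q=P[m]; 
  if len(Q)<20: print('few');continue
  r=cv2.minAreaRect((Q[:,:2]*1000).astype(np.float32)); print(lo,len(Q),np.median(Q[:,2]),r,Q[:,:2].mean(0))
for t in ['tuning_tool','tool_handle','tool_stand']:
    for r in bot.mark_of('wrist',t)[:2]:
      p=w('wrist',r['centre']); print(t,round(r['score'],2),p.round(4),px('wrist',p))
E
```

```text
4.6 [ 0.45497288 -0.01654043  0.23055478] [-0.26 -0.22  2.1   0.    1.26 -2.23] [[-0.919 -0.393  0.001]
 [-0.393  0.919 -0.   ]
 [-0.001 -0.    -1.   ]] 113.16626563143788
0.095 564 0.10930036029532822 ((458.4971618652344, -23.73638916015625), (17.94274139404297, 17.845975875854492), 23.284032821655273) [ 0.4574861  -0.02406875]
0.05 3702 0.05270174877738426 ((459.3701171875, -23.591575622558594), (64.50096893310547, 64.06465911865234), 34.01408386230469) [ 0.45650182 -0.02459755]
0.045 3739 0.05269273502909616 ((459.3422546386719, -23.61037826538086), (64.56822204589844, 64.06465911865234), 34.01408386230469) [ 0.45625369 -0.02474587]
tuning_tool 0.77 [ 0.4873 -0.1514  0.0022] [194. 143.]
tuning_tool 0.75 [ 0.4224 -0.1324 -0.0042] [232.  92.]
tool_handle 0.78 [ 0.4235 -0.1337  0.1084] [192.  89.]
tool_handle 0.76 [ 0.4884 -0.1487  0.0561] [176. 152.]
tool_stand 0.82 [ 0.4611 -0.0216  0.0008] [315. 168.]
```

View pics/w2.png

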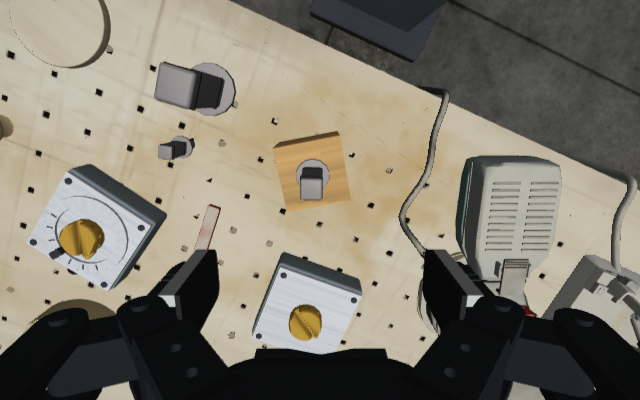

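The handle is 18×18 mm, centred at (0.4585,-0.0237) with its top at 0.109 m and faces at 23.3°, and the gripper is aligned with it. The picture shows it at (312,180). I'll descend and grip.

{"api": "arm_command", "payload": {"targets": [[0,0,0,0,-0.02,0.1,-0.6],[0,0,0,0,0,0.1,-0.4],[0,0,0,0,0,0.1,-0.3],[0,0,0,0,0,0.08,-0.3],[0,0,0,0,0,0.032,-0.3],[0,0,0,0,0,0,-0.3],[0,0,0,0,0,0,1],[0,0,0,0,0,0,1],[0,0,0,0,0,0,1],[0,0,0,0,0,0,1]], "newtons": 60}}

```text
time_s: 5.8
tool_pos: [0.4599, -0.0249, 0.0676]
orientation: [-0.633, 3.073, -0.003]
force: [-0.3, -0.4, 5.6]
width: 0.0169
grip_force: 59.1
```

{"api": "arm_command", "payload": {"targets": [[0,0,0,0,0,0,1],[0,0,0,0,0,0,1],[0,0,0,0,0,0,1]]}}

```text
time_s: 6.1
tool_pos: [0.46, -0.0249, 0.0677]
orientation: [-0.633, 3.073, -0.003]
force: [-0.4, 1.4, 6.3]
width: 0.0175
grip_force: 59.1
```

```bash
python3 - <<'E'
from h import *
s=bot.get_state(); M=R.from_rotvec(s['orientation']).as_matrix(); print(s['time_s'],s['tool_pos'],s['width'],s['grip_force'],s['force'],np.degrees(np.arctan2(M[1,1],M[0,1])))
print(np.linalg.inv(cal('scene')[3]).round(3),cal('scene')[:3])
E
```

```text
6.1 [ 0.45997775 -0.02492526  0.0676568 ] 0.017534938662535745 59.06781256198883 [-0.43551739  1.35681897  6.31689872] 113.25763891772091
[[-0.707 -0.387  0.591  0.125]
 [-0.707  0.361 -0.608  0.323]
 [ 0.022 -0.848 -0.529  0.529]
 [ 0.     0.     0.     1.   ]] (np.float64(385.06229074389165), 321.637926962541, 201.0571798873836)
```

Gripped, with a width of 17.5 mm. Now I'll lift straight up and check which way the blade runs.

{"api": "arm_command", "payload": {"targets": [[0,0,0,0,0,-0.03,1],[0,0,0,0,0,-0.06,1],[0,0,0,0,0,-0.09,1],[0,0,0,0,0,-0.1,1],[0,0,0,0,0,-0.07,1],[0,0,0,0,0,0,1],[0,0,0,0,0,0,1]]}}

```text
time_s: 6.8
tool_pos: [0.4581, -0.0245, 0.2058]
orientation: [-0.633, 3.076, -0.001]
force: [-0.1, 0.9, -0.9]
width: 0.0172
grip_force: 58.6
```

```bash
python3 - <<'E'
from h import *
s=bot.get_state(); M=R.from_rotvec(s['orientation']).as_matrix(); p=s['tool_pos']; print(s['time_s'],p,s['width'])
b,d=bot.get_image('scene')
t=p-[0,0,.0597]; u,v=px('scene',t).astype(int); print(u,v,px('scene',p))
c=cv2.resize(b[v-55:v+25,u-40:u+40],None,fx=7,fy=7,interpolation=2); 
a,dw=bot.get_image('wrist'); P=cloud('wrist',dw); np.savez('w3.npz',a=a,P=P)
i=a[150:330,0:260]
cv2.imwrite('pics/b.png',np.hstack([c,np.zeros((560,240,3),np.uint8)])); 
for q in ['drive_slot','drive_pointer','scale_ring','drive_module','tuning_tool']:
    for r in bot.mark_of('wrist',q)[:2]:
      z=w('wrist',r['centre']); print(q,round(r['score'],2),z.round(4),px('wrist',z))
E
```

```text
6.8 [ 0.45806511 -0.02445454  0.205847  ] 0.017161597237380637
323 245 [324. 214.]
drive_slot 0.58 [ 0.6107 -0.2181  0.0575] [ 58. 251.]
drive_pointer 0.8 [ 0.6385 -0.2033  0.0383] [ 82. 272.]
drive_module 0.74 [ 0.616  -0.2131 -0.0008] [102. 234.]
tuning_tool 0.9 [ 0.488  -0.1521  0.0012] [192. 147.]
tuning_tool 0.68 [ 0.4223 -0.1361 -0.0024] [230.  91.]
```

View pics/b.png

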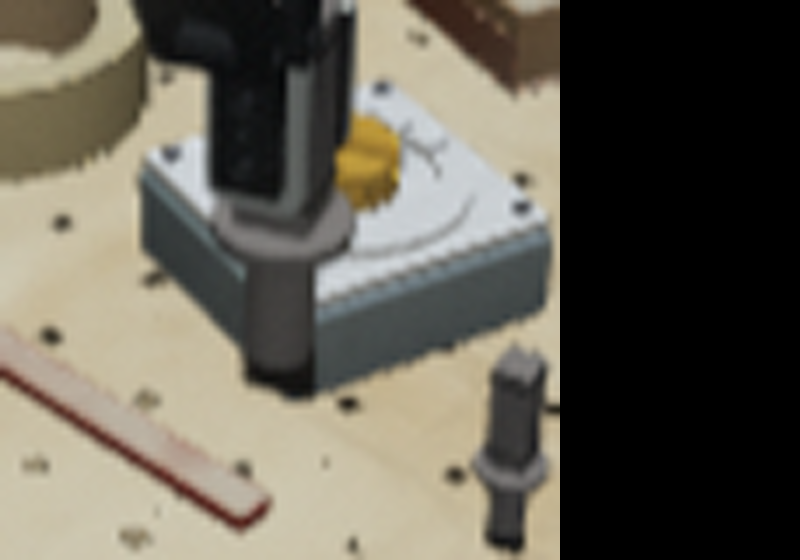

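The scene crop shows the blade (crop 280,375) at full shaft width, with its right end lower. So the blade runs along the 23° direction, which is gripper x. Next I'll fit the screw, pointer and mark from the same wrist view.

```bash
cat > fit.py <<'E'
from h import *
def fit(a,P,c0=(.611,-.215)):
  x,y,z=P[...,0],P[...,1],P[...,2]; r=np.hypot(x-c0[0],y-c0[1])
  hsv=cv2.cvtColor(a,cv2.COLOR_BGR2HSV); brass=(hsv[...,1]>110)&(hsv[...,0]>12)&(hsv[...,0]<32)
  top=(z>.0535)&(z<.06)&(r<.03)&brass
  (cx,cy),rad=cv2.minEnclosingCircle((P[top][:,:2]*1000).astype(np.float32)); c=np.array([cx,cy])/1000
  print('head',top.sum(),c.round(4),rad,np.median(z[top]))
  q=P[top][:,:2]-c; q=q[np.hypot(*q.T)<.014]
  # slot: direction along which perpendicular distances have widest central gap
  best=[]
  for th in np.radians(np.arange(0,180,1)):
    n=np.abs(-q[:,0]*np.sin(th)+q[:,1]*np.cos(th)); best.append((n<.0035).sum())
  k=np.array(best); i=np.where(k<=k.min()+max(1,.02*k.max()))[0]; print('slot deg',i[:25],k.min(),k.max())
  n=brass&(z>.041)&(z<.0495); r=np.hypot(x-c[0],y-c[1]); n&=(r>.0205)&(r<.03); Q=P[n][:,:2]-c
  print('ptr deg',n.sum(),np.degrees(np.arctan2(*Q.mean(0)[::-1])) if n.any() else None, r[n].max() if n.any() else 0)
  m=(z>.0455)&(z<.054)&(r>.029)&(r<.044)&~brass; Q=P[m][:,:2]-c; print('mark deg',m.sum(),np.degrees(np.arctan2(*np.median(Q,0)[::-1])),np.hypot(*np.median(Q,0)))
  pl=(z>.037)&(z<.0435)&(r<.08); R_=cv2.minAreaRect((P[pl][:,:2]*1000).astype(np.float32)); print('plate',R_,np.median(z[pl]))
  return c
if __name__=='__main__':
  D=np.load('w3.npz'); fit(D['a'],D['P'])
  a,d=bot.get_image('top'); fit(a,cloud('top',d))
E
python3 fit.py
```

```text
head 871 [ 0.611  -0.2138] 18.535152435302734 0.055792246397643186
slot deg [17 18 21 22] 47 179
ptr deg 24 23.083046423507177 0.02963831243621557
mark deg 116 -35.30438211432886 0.03444346097856314
plate ((611.379638671875, -213.1993408203125), (96.51346588134766, 97.55403137207031), 76.28099822998047) 0.04036477545029915
head 112 [ 0.6102 -0.2142] 17.055431365966797 0.05562156756964459
slot deg [13 14 15 16 17 18 19 20 21 22 23 24 25 28 29] 3 31
ptr deg 4 20.319120310973286 0.022577481939975115
mark deg 39 -37.92177274721901 0.03439593690052785
plate ((610.30322265625, -215.1162109375), (95.77814483642578, 96.06597900390625), 76.046142578125) 0.04014495455458539
```

{"api": "arm_command", "payload": {"targets": [[0,0,0,-0.033,-0.117,0,1],[0,0,0,-0.033,-0.117,0,1],[0,0,0,-0.033,-0.117,0,1],[0,0,0,-0.033,-0.117,0,1],[0,0,0,-0.033,-0.117,0,1],[0,0,0.0156,0,0,0.07,1],[0,0,0,0,0,0.06,1],[0,0,0,0,0,0,1],[0,0,0,0,0,0,1]]}}

```text
time_s: 8.1
tool_pos: [0.6109, -0.2132, 0.1528]
orientation: [0.558, -3.09, -0.002]
force: [1.1, -0.3, -0.5]
width: 0.0172
grip_force: 59.0
```

```bash
cat > st.py <<'E'
from h import *
s=bot.get_state(); M=R.from_rotvec(s['orientation']).as_matrix(); p=s['tool_pos']; e=np.r_[.611,-.214,0]-p
print(s['time_s'],p.round(4),'yaw',np.degrees(np.arctan2(M[1,1],M[0,1])).round(2),'q6',s['q'][5].round(2),'err tool',(M.T@e)[:2].round(4),'tip',p[2]-.0597, M[:,2].round(3),s['force'].round(1),s['torque'].round(2))
E
python3 st.py; python3 - <<'E'
from fit import *
b,d=bot.get_image('scene'); u,v=px('scene',[.611,-.214,.07]).astype(int)
cv2.imwrite('pics/s4.png',cv2.resize(b[v-45:v+35,u-50:u+50],None,fx=7,fy=7,interpolation=2))
E
```

```text
8.1 [ 0.6109 -0.2132  0.1528] yaw 110.46 q6 -2.42 err tool [ 0.    -0.001] tip 0.09306843432210193 [-0.002  0.001 -1.   ] [ 1.1 -0.3 -0.5] [ 0.01 -0.04 -0.06]
```

View pics/s4.png

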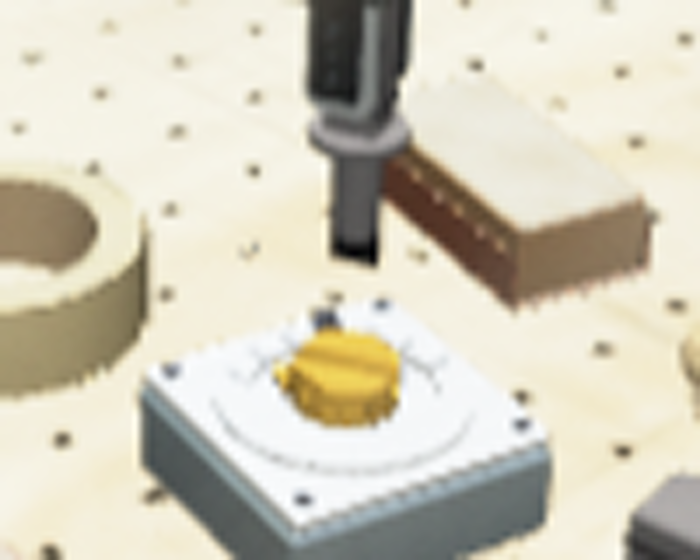

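The scene crop shows the blade (355,260) right over the head (345,360) and parallel to the slot. Inserting now.

{"api": "arm_command", "payload": {"targets": [[0,0,0,0,-0.0025,0.045,1],[0,0,0,0,0,0.035,1],[0,0,0,0,0,0.012,1],[0,0,0,0,0,0.01,1],[0,0,0,0,0,0.008,1],[0,0,0,0,0,0,1]]}}

```text
time_s: 8.75
tool_pos: [0.6116, -0.2143, 0.1095]
orientation: [0.558, -3.092, 0.0]
force: [-0.2, 1.3, -0.7]
width: 0.0173
grip_force: 59.0
```

```bash
python3 st.py
```

```text
8.75 [ 0.6116 -0.2143  0.1095] yaw 110.46 q6 -2.42 err tool [0.0005 0.0005] tip 0.049796364704529 [-0. -0. -1.] [-0.2  1.3 -0.7] [-0.07 -0.    0.01]
```

{"api": "arm_command", "payload": {"targets": [[0,0,0,0,0,0.005,1],[0,0,0.03,0,0,0,1],[0,0,0.04,0,0,0,1],[0,0,0.04,0,0,0,1],[0,0,0.04,0,0,0,1],[0,0,0.04,0,0,0,1],[0,0,0.04,0,0,0,1],[0,0,0.04,0,0,0,1],[0,0,0.04,0,0,0,1],[0,0,0.02,0,0,0,1]]}}

```text
time_s: 9.75
tool_pos: [0.6115, -0.2144, 0.1077]
orientation: [-1.052, -2.96, 0.0]
force: [-0.1, 0.1, -0.6]
width: 0.0173
grip_force: 59.0
```

{"api": "arm_command", "payload": {"targets": [[0,0,0,0,0,0,1],[0,0,0,0,0,0,1]]}}

```text
time_s: 9.95
tool_pos: [0.6116, -0.2144, 0.1076]
orientation: [-1.045, -2.963, 0.0]
force: [-0.8, -0.7, -0.6]
width: 0.017
grip_force: 59.0
```

```bash
python3 st.py;  python3 - <<'E'
from fit import *
for n in ['top','scene','wrist']:
  a,d=bot.get_image(n)
  if n!='top':
    u,v=px(n,[.611,-.214,.056]).astype(int); print(n,u,v); cv2.imwrite(f'pics/{n}5.png',cv2.resize(a[max(v-40,0):v+40,u-45:u+45],None,fx=6,fy=6,interpolation=2))
    for r in bot.mark_of(n,'drive_pointer')[:2]: p=w(n,r['centre']); print(r['score'],p.round(4),np.degrees(np.arctan2(p[1]+.214,p[0]-.611)))
A=[cv2.imread(f'pics/{n}5.png') for n in ('scene','wrist')]
A=[cv2.resize(x,(400,400)) for x in A]; cv2.imwrite('pics/j5.png',np.hstack(A))
E
```

```text
9.95 [ 0.6116 -0.2144  0.1076] yaw 51.14 q6 -1.39 err tool [ 0.0007 -0.    ] tip 0.047925847839906666 [-0. -0. -1.] [-0.8 -0.7 -0.6] [ 0.02  0.1  -0.02]
scene 333 210
0.69 [ 0.6344 -0.2289  0.0456] -32.423864669284136
wrist 319 216
```

View pics/j5.png

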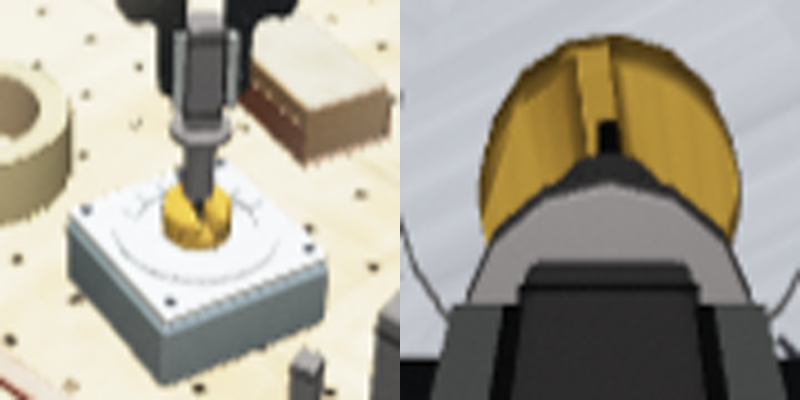

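The wrist crop shows the blade in the slot, leaning on its walls with the head lagging a few degrees as expected. I'll turn slightly more, back off within the play, then lift and check.

{"api": "arm_command", "payload": {"targets": [[0,0,0.02,0,0,0,1],[0,0,0,0,0,0,1],[0,0,0,0,0,0,1],[0,0,-0.025,0,0,0,1],[0,0,0,0,0,-0.02,1],[0,0,0,0,0,-0.05,1],[0,0,0,0,0,-0.09,1],[0,0,0,0,0,-0.09,1],[0,0,0,0,0,0,1],[0,0,0,0,0,0,1]]}}

```text
time_s: 11.2
tool_pos: [0.6124, -0.2147, 0.2094]
orientation: [1.024, 2.966, -0.001]
force: [-0.0, -0.0, -1.5]
width: 0.0172
grip_force: 59.1
```

```bash
python3 st.py;  python3 - <<'E'
from fit import *
for n in ['top','scene','wrist']:
  a,d=bot.get_image(n); print(n)
  try: fit(a,cloud(n,d))
  except Exception as e: print(e)
  for r in bot.mark_of(n,'drive_pointer')[:2]: p=w(n,r['centre']); print(r['score'],p.round(4),np.degrees(np.arctan2(p[1]+.214,p[0]-.611)))
  if n=='scene':
    u,v=px(n,[.611,-.214,.056]).astype(int);  cv2.imwrite(f'pics/{n}6.png',cv2.resize(a[v-35:v+35,u-45:u+45],None,fx=8,fy=8,interpolation=2))
E
```

```text
11.2 [ 0.6124 -0.2147  0.2094] yaw 51.91 q6 -1.4 err tool [ 0.0023 -0.0005] tip 0.14974603781872461 [ 0.003 -0.002 -1.   ] [-0.  -0.  -1.5] [0.   0.04 0.03]
top
head 40 [ 0.6104 -0.2147] 16.045238494873047 0.05556462776766785
slot deg [121 122 123 124 125 126 127 128 129 130 131 132 133 134 135 136 137 138
 139 140 141 142 143 144 145] 2 26
ptr deg 0 None 0
mark deg 3 60.87458073876064 0.03131033567598131
plate ((620.075927734375, -214.994873046875), (106.10404205322266, 28.529052734375), 54.748077392578125) 0.04005389183492769
0.37 [ 0.6306 -0.2272  0.0445] -34.014362634454905
scene
head 77 [ 0.6106 -0.211 ] 18.11916732788086 0.054709579592907565
slot deg [138 139 140 141 142 143 144 145 146 147 148 149 150 151 152 153] 2 18
ptr deg 1 -35.299535923254595 0.024549399390895968
mark deg 13 -35.46140809935777 0.03542095950465823
plate ((612.4178466796875, -211.68966674804688), (97.2847671508789, 98.2593002319336), 75.89752960205078) 0.039563151331294844
0.53 [ 0.6348 -0.2289  0.0467] -32.08301263517165
wrist
head 994 [ 0.6124 -0.2138] 17.83687973022461 0.05668714830647906
slot deg [142 143 144 145 146 147 148 149 150] 56 206
ptr deg 14 -29.627902143794227 0.02401253904148451
mark deg 23 109.26370478922718 0.012866010622072568
plate ((612.5394287109375, -213.96011352539062), (96.13868713378906, 96.03948211669922), 76.19223022460938) 0.04097549476816553
0.65 [ 0.6328 -0.23    0.0444] -36.3188378392154
```

View pics/scene6.png

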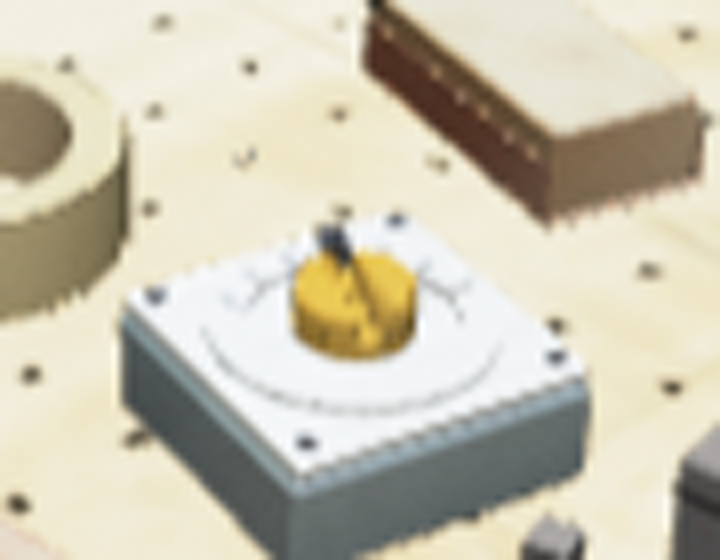

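The pointer and slot are in line with the dark mark (335,240): slot at about -34°, mark at about -36°, tolerance 8°. Now I'll return the tool.

{"api": "arm_command", "payload": {"targets": [[0,0,0,0.119,0.0278,0,1],[0,0,0,0.119,0.0278,0,1],[0,0,0,0.119,0.0278,0,1],[0,0,0,0.119,0.0278,0,1],[0,0,0,0.119,0.0278,0,1],[0,0,0,0,0,0.08,1],[0,0,0,0,0,0.08,1],[0,0,0,0,0,0,1],[0,0,0,0,0,0,1],[0,0,0,0,0,0,1]]}}

```text
time_s: 12.5
tool_pos: [0.4597, -0.0244, 0.1451]
orientation: [1.024, 2.967, 0.0]
force: [0.8, 0.1, -0.5]
width: 0.0176
grip_force: 59.0
```

```bash
sed -i 's/\.611,-\.214,0/.4592,-.0238,0/' st.py; python3 st.py; python3 - <<'E'
from fit import *
b,d=bot.get_image('scene'); P=cloud('scene',d)
s=bot.get_state(); p=s['tool_pos']
# shaft points below the flange: visible half-cylinder
for zo in (-.02,-.03,-.04):
  z=p[2]+zo; m=(abs(P[...,2]-z)<.005)&(np.hypot(P[...,0]-p[0],P[...,1]-p[1])<.013); Q=P[m]
  if len(Q)>3: print(zo,len(Q),(Q.mean(0)-p).round(4))
a,d=bot.get_image('wrist'); P=cloud('wrist',d)
m=(abs(P[...,2]-.052)<.006)&(np.hypot(P[...,0]-.459,P[...,1]+.024)<.06); print(m.sum(),cv2.minAreaRect((P[m][:,:2]*1000).astype(np.float32)))
E
```

```text
12.5 [ 0.4597 -0.0244  0.1451] yaw 51.93 q6 -1.18 err tool [0.0011 0.0001] tip 0.0853616520191409 [ 0.002 -0.001 -1.   ] [ 0.8  0.1 -0.5] [-0.02 -0.01  0.03]
-0.02 6 [-0.0042  0.0083 -0.0243]
-0.03 44 [-0.0039  0.0065 -0.0303]
-0.04 44 [-0.0042  0.0062 -0.04  ]
5692 ((459.2641906738281, -23.599525451660156), (64.23670959472656, 64.43907165527344), 33.98819351196289)
```

{"api": "arm_command", "payload": {"targets": [[0,0,0,0.001,0,0.06,1],[0,0,0,0,0,0.03,1],[0,0,0,0,0,0.03,1],[0,0,0,0,0,0.03,1],[0,0,0,0,0,0.025,1],[0,0,0,0,0,0.013,1],[0,0,0,0,0,0,1],[0,0,0,0,0,0,1]]}}

```text
time_s: 13.4
tool_pos: [0.4584, -0.0237, 0.0683]
orientation: [1.024, 2.97, 0.0]
force: [0.2, -0.6, -0.6]
width: 0.0169
grip_force: 59.1
```

```bash
python3 st.py
```

```text
13.4 [ 0.4584 -0.0237  0.0683] yaw 51.96 q6 -1.18 err tool [-0.0006  0.0004] tip 0.008635619448588067 [ 0.001 -0.    -1.   ] [ 0.2 -0.6 -0.6] [-0.03  0.05 -0.05]
```

{"api": "arm_command", "payload": {"targets": [[0,0,0,0,0,0,0.4],[0,0,0,0,0,0,0.1],[0,0,0,0,0,0,0.0],[0,0,0,0,0,0,0.0],[0,0,0,0,0,-0.04,0.0],[0,0,0,0,0,-0.1,0.0],[0,0,0,0,0,-0.12,0.0],[0,0,0,0,0,-0.12,0.0],[0,0,0,0,0,-0.04,0.0],[0,0,0,0,0,0,0.0]]}}

```text
time_s: 14.4
tool_pos: [0.4601, -0.0242, 0.2403]
orientation: [1.021, 2.962, 0.001]
force: [0.1, -0.4, -0.8]
width: 0.0427
grip_force: 0.0
```

```bash
python3 st.py; python3 - <<'E'
from fit import *
a,d=bot.get_image('wrist'); P=cloud('wrist',d)
for lo,hi,rr in ((.095,.125,.03),(.0545,.062,.02),(.048,.0545,.06)):
  m=(P[...,2]>lo)&(P[...,2]<hi)&(np.hypot(P[...,0]-.459,P[...,1]+.0237)<rr); print(lo,m.sum(),np.median(P[m][:,2]),cv2.minAreaRect((P[m][:,:2]*1000).astype(np.float32)))
b,d=bot.get_image('scene'); fit(b,cloud('scene',d))
b2,d=bot.get_image('top'); fit(b2,cloud('top',d))
cv2.imwrite('pics/f.png',np.hstack([cv2.resize(a[60:320,190:450],(400,400)),cv2.resize(b[190:330,250:390],(400,400))]))
E
```

```text
14.4 [ 0.4601 -0.0242  0.2403] yaw 51.96 q6 -1.18 err tool [ 0.0027 -0.001 ] tip 0.1806046469472886 [ 0.008 -0.002 -1.   ] [ 0.1 -0.4 -0.8] [ 0.1  -0.    0.03]
0.095 518 0.10651612309930455 ((456.6416931152344, -21.929180145263672), (17.554597854614258, 18.071081161499023), 52.04079055786133)
0.0545 222 0.055181707534270014 ((454.256103515625, -20.546361923217773), (30.270580291748047, 24.971616744995117), 54.88307571411133)
0.048 3288 0.04989175110100594 ((457.0694580078125, -23.182209014892578), (64.14234161376953, 64.40310668945312), 34.06780242919922)
head 73 [ 0.612  -0.2106] 18.108600616455078 0.054678924234473125
slot deg [133 134 135 136 137 138 139 140 141 142 143 144 145 146 147 148 149 150
 151] 1 16
ptr deg 1 -36.81861747970253 0.021037278108803296
mark deg 11 -36.65229485011362 0.03624630359339199
plate ((611.214111328125, -211.20187377929688), (96.75385284423828, 97.61174011230469), 76.14485931396484) 0.03951719666804843
head 120 [ 0.6104 -0.2148] 17.150102615356445 0.05582711893849063
slot deg [141 142 143 144 145 146 147 148 149 150] 7 32
ptr deg 2 -30.862094000360045 0.022303228146897322
mark deg 34 -40.648377058471794 0.033467879543234796
plate ((610.3785400390625, -215.16217041015625), (95.8128433227539, 96.31877136230469), 76.12277221679688) 0.040179044144487475
```

View pics/f.png

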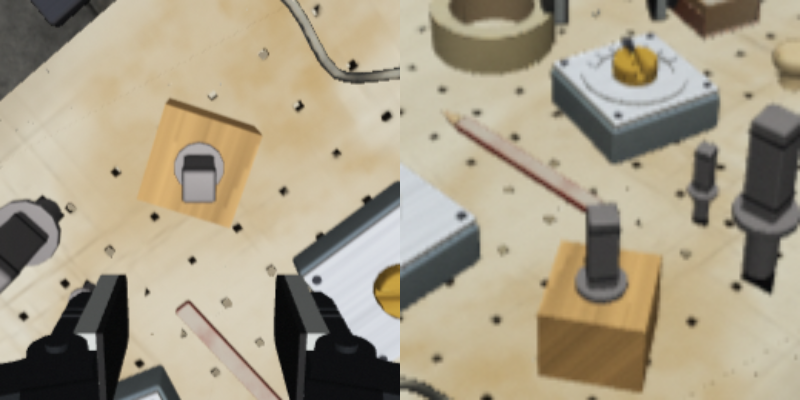

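The tool is seated: its handle top is 56.6 mm above the wood, against an expected 57. I'll take one closer look at the pointer before handing in.

{"api": "arm_command", "payload": {"targets": [[0,0,0,-0.119,-0.0278,0,0],[0,0,0,-0.119,-0.0278,0,0],[0,0,0,-0.119,-0.0278,0,0],[0,0,0,-0.119,-0.0278,0,0],[0,0,0,-0.119,-0.0278,0,0],[0,0,0,0,0,0,0],[0,0,0,0,0,0,0],[0,0,0,0,0,0,0],[0,0,0,0,0,0,0]]}}

```text
time_s: 15.45
tool_pos: [0.6105, -0.2128, 0.2359]
orientation: [-1.022, -2.97, -0.0]
force: [0.3, -0.4, 0.2]
width: 0.0428
grip_force: 0.0
```

```bash
python3 - <<'E'
from fit import *
a,d=bot.get_image('wrist'); fit(a,cloud('wrist',d)); u,v=px('wrist',[.611,-.214,.05]).astype(int); print(u,v)
cv2.imwrite('pics/g.png',cv2.resize(a[v-60:v+60,u-80:u+80],None,fx=5,fy=5))
E
```

```text
head 841 [ 0.6125 -0.2138] 17.775623321533203 0.05702272043883583
slot deg [141 142 143] 51 173
ptr deg 27 -35.43876950902259 0.024649940569276118
mark deg 212 -38.35195983745754 0.032620058803155154
plate ((612.8583374023438, -213.89195251464844), (95.63675689697266, 96.07341766357422), 76.22919464111328) 0.0413573929087753
319 173
```

View pics/g.png

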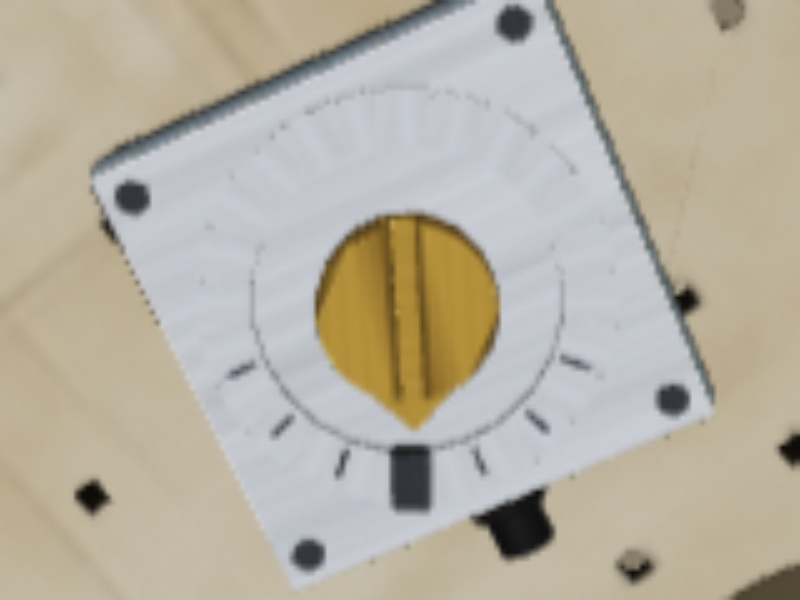

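The close view shows the pointer (415,428) aimed at the mark (410,475), within a few degrees. Nothing is touching the robot, so I'm handing in.

```bash
python3 -c "
from rig import bot
print(bot.sign_off())"
```

```text
the job is handed in; nothing more can be done
None
```

The drive trimmer's pointer is on the ring's mark to within a few degrees, the tuning tool is back upright in its stand, and the job was handed in at about 15.5 s; sign-off returned no verdict.

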